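Flip the full battery caddy's status sign to red

ROBOT

A 6-joint arm with a two-finger parallel gripper is mounted at the origin on the work surface. World frame = base frame: x ahead of the robot, y to its left, z up, the work surface at z = 0. Lengths are in m, angles in rad, forces in N, time in s.
With the tool pointing down it reaches from about 0.3 to 0.775 m from the base axis. Payload 14.6 kg.
Tool frame: the origin (TCP) lies midway between the tips of the shut fingers; the grasp point (between the pads) lies 19 mm behind it; z points along the fingers, y is the direction in which the jaws open and shut (so a half turn about z gives the same grasp; the last joint's range is limited). The gripper opens to 94 mm and grips with 3 to 60 N. Pads are 16 mm wide; open, the fingers measure 119 mm over their backs; the gripper's body (75 mm by 177 mm) begins 78 mm behind the grasp point.
Start: joints at [1.082, 0.3, 1.521, -0, 1.321, -0.067], TCP at [0.225, 0.502, 0.205] pointing down, gripper open.
Joint ranges: [-3.03, 3.03], [-0.79, 2.21], [0.23, 2.52], [-1.04, 4.18], [0, 3.07], [-2.55, 2.55]. Speed limits (rad/s): [2.22, 2.22, 2.57, 3.14, 3.14, 3.14].

INTERFACE

Orientations are given as [roll, pitch, yaw] about the fixed x, y, z axes, in that order (R = Rz(yaw) Ry(pitch) Rx(roll)).
In Python, from station import readout, imaging, job gives the robot as it stands.
- The arm moves only by the tool arm_command, never from a script. Its argument "increments" is a list of rows, each an object with "gripper": the opening, from 0 (shut) to 1 (fully open); "slide": the shift along the world's x, y, z in m, a list of three; "yaw": the turn about the world's z in rad. A call has 1 to 8 rows; each row is the pose to reach, as a shift and turn from the pose commanded when the call began; what a row does not reach only later rows make up. A row lasts 1/8 s, in which the tool goes at most 62.5 mm and 10.7 degrees, less where a joint would pass 70% of its speed; a pose out of reach is approached as far as the arm can. A call with a gripper value outside its range is refused whole. The fingers move at their own pace and stop on an object; "grip_force" is the grip in N (left out, the last holds). Time passes only in rows, so rows that repeat a pose let the fingers close. It gives the time, the measured TCP pose, the force and the opening at its end, in the units of the state.
- readout.get_obs(): the state, without advancing time (a new reading comes with each control period).
- imaging.camera(name): name is "scene" or "top"; returns a dict with "color" (400x640x3 uint8, red, green, blue), "mtx" (3x3 intrinsics, pixels), "rvec" (rotation vector, rad) and "tvec" (3), from world to camera coordinates, as OpenCV has them. Camera axes: x right, y down, z forward; pixel columns grow to the right and rows downward; lengths in m; the calibration is good to about 2 mm. A picture is of the moment at which its call begins. There is no depth.
- job.hand_in(): hands the job in, once; it reports no verdict.
The state is a dict: "time_s": time; "qpos": joint angles; "joint_vel": joint speeds; "tau": joint torques, N m; "ee_pos": TCP position; "eef_rot": TCP orientation; "force": force on the tool from outside, world axes, zero at the start; "moment": the same for the moment, N m; "grip_width": finger opening in m.
Only numpy, scipy, OpenCV 4.12 (cv2) and the standard library are available. Lean on these libraries where they do the work, as an engineer would, in place of code of your own. Each camera call takes 0.05 s, during which the arm holds its last target. There are 200 camera calls.

TASK

The yellow battery caddy is full, so mark it for collection: with a fingertip under the black tab, flip the hinged leaf of its status sign right over and press it down flat, so that the sign shows red. Turn the leaf over gently by pushing only - do not pinch it, fling it or lean hard on the caddy. Leave the blue lamp caddy's sign on green and do not disturb the loose things standing round about.

Things in the scene. Friction and masses are not known exactly. Their poses are not given: they have to be found in the camera images.
- battery_caddy: Yellow lidded caddy full of used batteries, fixed to the bench, 190 (x) x 200 (y) mm, lid top 120 mm up. Origin: centre of its underside; z up; its +x points to the robot's left and its +y towards the robot (within 15 degrees). Its flip sign stands on the half of the lid near the robot, at y = +45 mm; a drop slot is in the other half.
- battery_hinge (a point): Middle of the hinge axis of the battery caddy's sign, at (-28, 45, 144.5) mm in the caddy's frame; the axis runs along the caddy's y. It crosses the middle of a fixed aluminium plate 136 (x) x 72 (y) x 4 mm, top face 3.5 mm below the axis, on an 18 mm bracket: right half (-x) red, left half green; right edge flush with the lid's right edge (x = -95 mm).
- battery_tab (a point): Middle of the free end of the black tab (34 mm wide, 4 mm thick) on the battery caddy's sign leaf, 89 mm from the hinge axis; moves with the leaf. At the start it points to the robot's right and reaches 21 mm out past the fixed plate and lid with nothing beneath it, so a fingertip slanting down from the right (20 to 45 degrees off vertical) fits under it.
- battery_leaf (a joint): Angle of the battery caddy's sign leaf (60 x 54 x 4 mm, 50 g, in line with the axis), rad: 0 = flat on the plate's right half (caddy's -x), green face up (start: 0 to 0.15); pi/2 = upright; pi = flipped flat on the left half, red face up. Stiff hinge: it stays at any angle where it is left and does not fall; about 1 N at the tab moves it.
- lamp_caddy: Blue caddy for used lamps, same shape, size, frame and kind of sign as the battery caddy, fixed to the bench. Its sign must stay as it is.
- lamp_tab (a point): Middle of the free end of the black tab on the lamp caddy's sign leaf, which lies flat on the right half, green up, and must stay so.
- battery_pack: Loose pack of twelve upright AA cells, black with orange tops, 58 x 44 x 50 mm high, on the bench between the caddies. Origin: centre of its underside. Bystander.
- tape_roll: Loose grey roll of tape lying flat, 110 mm across, 76 mm hole, 48 mm high, on the bench right of the caddies. Origin: centre of its underside. Bystander.
- cleaner: Loose white bottle of cleaner with an orange label and red cap, 80 mm across, 210 mm high, left of or beyond the caddies. Origin: centre of its underside. Bystander.
- paint_tin: Loose steel paint tin with a paper label, 104 mm across, 120 mm high, left of or beyond the caddies. Origin: centre of its underside. Bystander.

How it is judged:
At the end, for the whole second after the job is handed in: The battery caddy's leaf lies at rest flat on the left half of its plate, red up (hinge angle over 3.06 rad, within 5 degrees of flat); the lamp caddy's tab is within 10 mm of where it was, and the four loose things within 15 mm of where they stood (value of joint battery_leaf above 3.06 rad and velocity of joint battery_leaf between -0.05 and 0.05 rad/s and distance of lamp_tab from where it was at the start of the episode below 0.01 m and distance of each of battery_pack, tape_roll, cleaner, paint_tin from where it was at the start of the episode below 0.015 m); the robot touches nothing.
It fails at once if the leaf is flung over (faster than 5 rad/s) (velocity of joint battery_leaf above 5 rad/s).
It fails at once if the leaf is pinched, or the battery caddy leant on hard (fingers push it with more than 25 N) (contact force between the fingers and battery_caddy above 25 N).
It fails at once if the arm or the gripper's body, not the fingers, pushes the battery caddy or its sign (contact force between the arm and battery_caddy above 5 N).
It fails at once if the lamp caddy's sign is moved (distance of lamp_tab from where it was at the start of the episode above 0.01 m).
It fails at once if a loose bystander is shoved, lifted or knocked over (distance of any of battery_pack, tape_roll, cleaner, paint_tin from where it was at the start of the episode above 0.015 m or angle between any of cleaner, paint_tin's own z axis and vertical above 0.3 rad).
It also fails if it takes over 40 s, if anything falls off the work surface, if the arm or the gripper's body presses on something with over 40 N, if the wrist force passes 120 N, or if a joint passes its speed limit or range.

## Working session

There is one attempt and no reset: what is moved stays moved. The work goes in short steps, Python scripts to look and compute and a tool call to move; the robot and the scene stay as the last step left them, time stands still between calls to the robot, and variables do not carry over. Pictures are saved under pics/ and viewed, about 8 in all and at most 12, crops included, and the job is handed in when it is done.

Besides the shell and the picture viewer there is one more tool, called by a JSON object that holds its "method" and its "body", one argument or row to a line. arm_command: Moves the arm, as the interface text tells. Its arguments: {"type":"object","properties":{"increments":{"type":"array","items":{"type":"object","properties":{"gripper":{"type":"number"},"slide":{"type":"array","items":{"type":"number"}},"yaw":{"type":"number"}}}},"grip_force":{"type":"number"}},"required":["increments"]}

```bash
ls; mkdir -p pics
python3 - <<'E'
from station import readout, imaging
import cv2,numpy as np,pickle
print(readout.get_obs())
d={}
for n in("scene","top"):
    c=imaging.camera(n);d[n]=c
    cv2.imwrite(f"pics/{n}0.png",c["color"][:,:,::-1])
    R=cv2.Rodrigues(np.array(c["rvec"]))[0];print(n,c["mtx"],-R.T@np.array(c["tvec"]).ravel())
pickle.dump(d,open("c0.pkl","wb"))
E
```

```text
pics
{'time_s': 0.0, 'qpos': array([ 1.08240768e+00,  3.00490078e-01,  1.52156948e+00,  1.00068498e-05,
        1.32070170e+00, -6.65862864e-02]), 'joint_vel': array([ 9.34430822e-04,  2.80840490e-04, -7.10776568e-05,  1.52328301e-03,
       -1.10954257e-03,  1.03738489e-03]), 'tau': array([ 1.01253620e-03, -5.31807768e+01, -3.52741277e+01,  7.08496361e-02,
        2.42885237e-02, -3.87166165e-05]), 'ee_pos': array([0.22504468, 0.50156772, 0.20488083]), 'eef_rot': array([-3.14042728e+00, -8.74269887e-05,  2.71978776e+00]), 'force': array([-0.40070386,  0.01577619,  0.12781795]), 'moment': array([-0.00225153,  0.04751898,  0.04260628]), 'grip_width': 0.0940732526226396}
scene [[440.22142595   0.         311.62133334]
 [  0.         440.22142595 196.01455172]
 [  0.           0.           1.        ]] [ 1.38213923 -0.264099    1.30421713]
top [[408.07086115   0.         329.97722462]
 [  0.         408.07086115 190.77183056]
 [  0.           0.           1.        ]] [4.04047521e-01 1.31588901e-03 1.44875625e+00]
```

View pics/scene0.png

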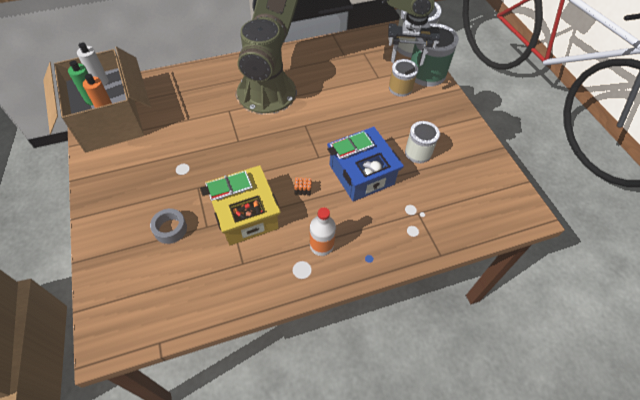

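View pics/top0.png

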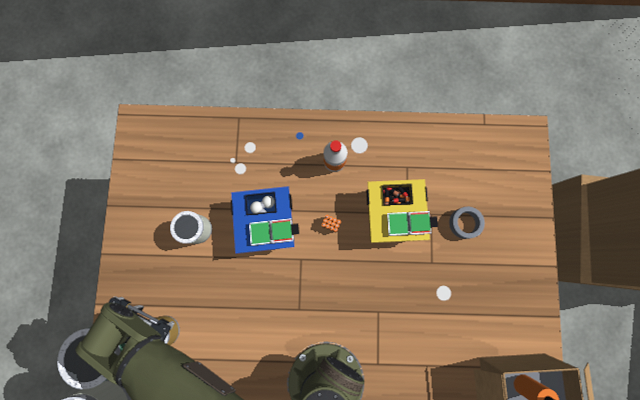

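The scene view shows the yellow caddy at about (243,203), its black tab at (205,190), and the tape roll at (167,226). In the top view the tab is at about (433,222), the tape roll at (468,222) and the lamp tab at (295,229). Next I'll measure them.

```bash
cat > h.py <<'E'
import cv2,numpy as np
def P(c):
    R=cv2.Rodrigues(np.array(c["rvec"]))[0];return R,np.array(c["tvec"],float).ravel(),np.array(c["mtx"])
def ray(c,uv,z):
    R,t,K=P(c);o=-R.T@t;d=R.T@np.linalg.inv(K)@np.r_[uv,1.];return o+d*(z-o[2])/d[2]
def px(c,p):
    R,t,K=P(c);q=K@(R@np.array(p)+t);return q[:2]/q[2]
def crop(c,x0,y0,x1,y1,f,name):
    cv2.imwrite(name,cv2.resize(c["color"][y0:y1,x0:x1,::-1],None,fx=f,fy=f,interpolation=cv2.INTER_NEAREST))
E
python3 - <<'E'
from h import *;import pickle
d=pickle.load(open("c0.pkl","rb"));np.set_printoptions(precision=4,suppress=True)
c=d["top"];hsv=cv2.cvtColor(c["color"],cv2.COLOR_RGB2HSV)
box=np.zeros((400,640),np.uint8);box[165:260,355:440]=255
y=cv2.inRange(hsv,(22,120,100),(35,255,255))&box
cs=max(cv2.findContours(y,0,2)[0],key=cv2.contourArea);r=cv2.minAreaRect(cs);print("yellow",r)
for q in cv2.boxPoints(r):print(q,ray(c,q,.12)[:2])
g=cv2.inRange(hsv,(45,100,60),(85,255,255))&box
for k in cv2.findContours(g,0,2)[0]:
    if cv2.contourArea(k)>50:
        r=cv2.minAreaRect(k);print("green",r,ray(c,r[0],.1455)[:2])
        for q in cv2.boxPoints(r):print(q,ray(c,q,.1455)[:2])
k=np.argwhere((hsv[212:234,428:445,2]<50))+[212,428];print("tab px",k.min(0),k.max(0),k.mean(0))
print(ray(c,k.mean(0)[::-1],.1455)[:2], ray(c,(k[:,1].max()+.5,k.mean(0)[0]),.1455)[:2])
a=cv2.resize(c["color"][165:255,355:495,::-1],None,fx=5,fy=5,interpolation=0)
cv2.imwrite("pics/a.png",a)
s=d["scene"]; crop(s,190,160,290,245,7,"pics/b.png")
E
```

```text
yellow ((398.25152587890625, 210.53402709960938), (61.39115524291992, 59.302406311035156), 87.39744567871094)
[367.2371 181.2165] [ 0.6634 -0.1222]
[426.4783 178.5237] [ 0.678 -0.319]
[429.2659 239.8515] [ 0.4755 -0.3255]
[370.0247 242.5443] [ 0.4617 -0.1336]
green ((420.0, 222.0), (16.0, 20.0), 90.0) [ 0.5302 -0.2903]
[410. 214.] [ 0.5551 -0.2584]
[430. 214.] [ 0.5568 -0.3227]
[430. 230.] [ 0.5055 -0.322 ]
[410. 230.] [ 0.5038 -0.2581]
green ((398.2937927246094, 223.2892303466797), (19.026216506958008, 17.63946533203125), 86.8201675415039) [ 0.5242 -0.2208]
[388.96 214.28] [ 0.5523 -0.1908]
[406.5723 213.3015] [ 0.557  -0.2474]
[407.6276 232.2985] [ 0.4963 -0.2505]
[390.0153 233.2769] [ 0.4916 -0.1944]
tab px [217 430] [226 437] [221.7302 433.4921]
[ 0.5323 -0.3335] [ 0.5326 -0.3464]
```

View pics/a.png

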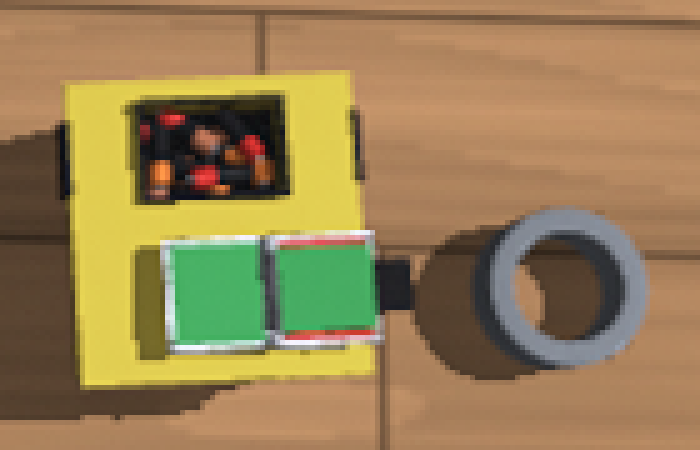

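The measurements agree. The caddy centre is at (0.570,-0.225), with caddy +x along (-0.072,0.997). That predicts the tab tip at (0.533,-0.345), and the direct measurement is (0.533,-0.346). The tool can't be tilted through this interface, so I'll raise the leaf with the side of the shut fingers at the tab's end. First I'll move to a standoff.

{"method": "arm_command", "body": {
  "increments": [
    {"gripper":0,"slide":[0.02,-0.02,0.06],"yaw":0.15},
    {"gripper":0,"slide":[0.31,-0.91,0.065],"yaw":0.49},
    {"gripper":0,"slide":[0.31,-0.91,0.065],"yaw":0.49},
    {"gripper":0,"slide":[0.31,-0.91,0.065],"yaw":0.49},
    {"gripper":0,"slide":[0.31,-0.91,0.065],"yaw":0.49},
    {"gripper":0,"slide":[0.31,-0.91,0.065],"yaw":0.49},
    {"gripper":0,"slide":[0.31,-0.91,0.065],"yaw":0.49},
    {"gripper":0,"slide":[0.31,-0.91,0.065],"yaw":0.49}
  ]
}}

```text
time_s: 1.1
ee_pos: [0.3795, 0.0666, 0.266]
eef_rot: [3.142, 0.0, -3.073]
force: [1.3, 0.6, 0.5]
grip_width: 0.0174
```

{"method": "arm_command", "body": {
  "increments": [
    {"gripper":0,"slide":[0.155,-0.46,0.0]},
    {"gripper":0,"slide":[0.155,-0.46,0.0]},
    {"gripper":0,"slide":[0.155,-0.46,0.0]},
    {"gripper":0,"slide":[0.155,-0.46,0.0]},
    {"gripper":0,"slide":[0.155,-0.46,0.0]},
    {"gripper":0,"slide":[0.155,-0.46,0.0]},
    {"gripper":0,"slide":[0.155,-0.46,0.0]},
    {"gripper":0,"slide":[0.155,-0.46,0.0]}
  ]
}}

```text
invalid input
```

Run:
```python
from station import readout, imaging
from h import *;import pickle
o=readout.get_obs();print(o["qpos"],o["ee_pos"],o["eef_rot"],o["force"])
d={n:imaging.camera(n) for n in("scene","top")};pickle.dump(d,open("c1.pkl","wb"))
for n in d:print(n,px(d[n],o["ee_pos"]),px(d[n],[.533,-.345,.1445]),px(d[n],[.533,-.345,.157]))
crop(d["scene"],140,110,250,210,7,"pics/b1.png")
```

```text
[ 7.84384640e-02 -1.26124074e-01  1.84246780e+00  4.74197446e-05
  1.42489072e+00 -1.56074213e+00] [0.3795251  0.06655619 0.26602526] [ 3.14154214e+00  3.57719098e-04 -3.07321528e+00] [1.31670896 0.55336455 0.47954102]
scene [309.49851382 103.95354515] [200.72477331 192.94591876] [199.92998119 190.72124821]
top [304.70683043 267.58260407] [436.98027331 221.62544081] [438.01871687 221.26527961]
```

View pics/b1.png

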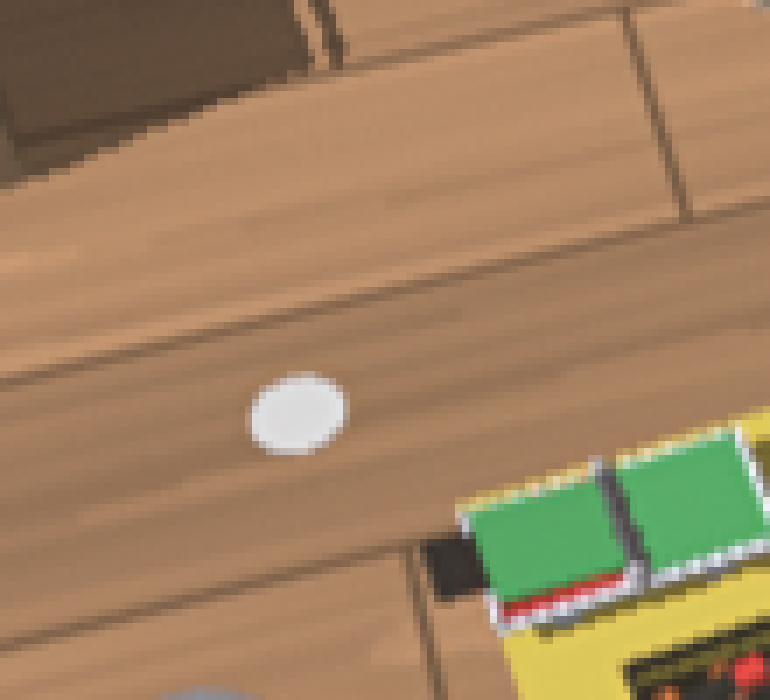

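The tab's end in the scene view is at about (201,191.4), so it stands at about z≈0.15 and the leaf is already roughly 0.08 rad up. The call was refused because the rows had no yaw, so I'll resend it with yaw included.

{"method": "arm_command", "body": {
  "increments": [
    {"gripper":0,"slide":[0.155,-0.46,0.0],"yaw":0},
    {"gripper":0,"slide":[0.155,-0.46,0.0],"yaw":0},
    {"gripper":0,"slide":[0.155,-0.46,0.0],"yaw":0},
    {"gripper":0,"slide":[0.155,-0.46,0.0],"yaw":0},
    {"gripper":0,"slide":[0.155,-0.46,0.0],"yaw":0},
    {"gripper":0,"slide":[0.155,-0.46,0.0],"yaw":0},
    {"gripper":0,"slide":[0.155,-0.46,0.0],"yaw":0},
    {"gripper":0,"slide":[0.155,-0.46,0.0],"yaw":0}
  ]
}}

```text
time_s: 2.2
ee_pos: [0.5352, -0.3928, 0.2651]
eef_rot: [3.141, -0.001, -3.074]
force: [0.0, 0.1, 0.1]
grip_width: 0.0006
```

Run:
```python
from station import readout, imaging
from h import *;import pickle
o=readout.get_obs();print(o["qpos"],o["ee_pos"],o["eef_rot"],o["force"])
d={n:imaging.camera(n) for n in("scene","top")};pickle.dump(d,open("c1.pkl","wb"))
for n in d:print(n,px(d[n],o["ee_pos"]))
crop(d["scene"],140,110,250,210,7,"pics/b2.png")
```

```text
[-6.88380731e-01  5.35926889e-01  1.05576019e+00  8.22188401e-05
  1.55094879e+00 -2.32719618e+00] [ 0.53519054 -0.39283587  0.26505148] [ 3.14081690e+00 -7.02328662e-04 -3.07357493e+00] [0.03072637 0.09458865 0.12312324]
scene [176.2924059  174.55025681]
top [464.28113212 217.53879885]
```

View pics/b2.png

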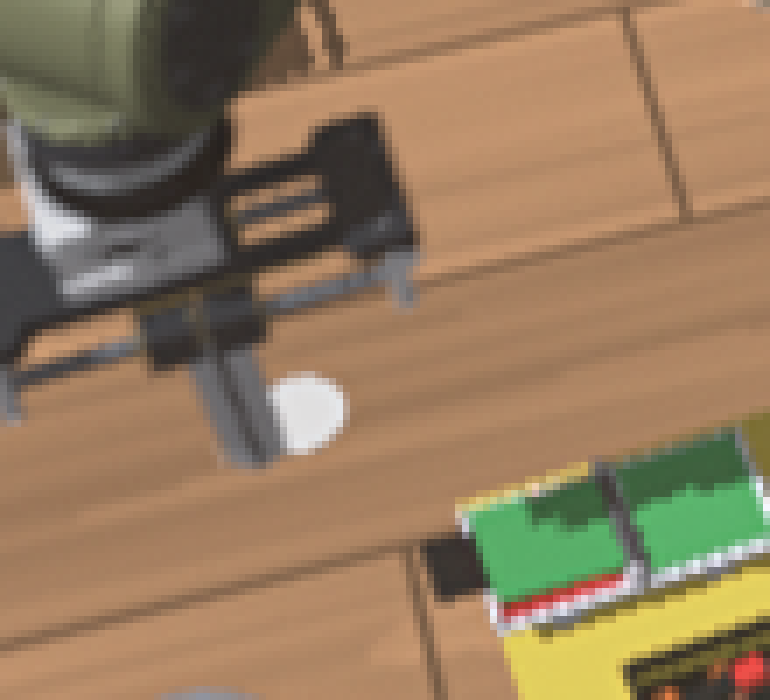

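The fingers are straight bars, shut, with the tip at about (176,175), clear of the tab and on its line. I'll go down and close most of the gap.

{"method": "arm_command", "body": {
  "increments": [
    {"gripper":0,"slide":[0,0,-0.05],"yaw":0},
    {"gripper":0,"slide":[0,0,-0.1],"yaw":0},
    {"gripper":0,"slide":[0,0,-0.13],"yaw":0},
    {"gripper":0,"slide":[-0.001,0.015,-0.13],"yaw":0},
    {"gripper":0,"slide":[-0.002,0.027,-0.13],"yaw":0},
    {"gripper":0,"slide":[-0.002,0.027,-0.13],"yaw":0}
  ]
}}

```text
time_s: 3.05
ee_pos: [0.5333, -0.3634, 0.1381]
eef_rot: [-3.14, 0.002, -3.072]
force: [-0.0, 0.2, 0.1]
grip_width: 0.0007
```

{"method": "arm_command", "body": {
  "increments": [
    {"gripper":0,"slide":[0,0.002,0],"yaw":0},
    {"gripper":0,"slide":[0,0.004,0],"yaw":0}
  ]
}}

```text
time_s: 3.3
ee_pos: [0.5325, -0.3606, 0.1364]
eef_rot: [-3.141, 0.0, -3.074]
force: [-0.4, -0.4, -0.4]
grip_width: 0.0003
```

{"method": "arm_command", "body": {
  "increments": [
    {"gripper":0,"slide":[0,0.002,0],"yaw":0},
    {"gripper":0,"slide":[0,0.002,0],"yaw":0}
  ]
}}

```text
time_s: 3.55
ee_pos: [0.5324, -0.3585, 0.1359]
eef_rot: [3.142, -0.0, -3.073]
force: [0.4, 0.8, 0.7]
grip_width: 0.0004
```

{"method": "arm_command", "body": {
  "increments": [
    {"gripper":0,"slide":[0,0.002,0],"yaw":0},
    {"gripper":0,"slide":[0,0.002,0],"yaw":0}
  ]
}}

```text
time_s: 3.8
ee_pos: [0.5325, -0.3564, 0.1359]
eef_rot: [3.142, -0.0, -3.073]
force: [-0.7, -1.2, -0.3]
grip_width: 0.0002
```

{"method": "arm_command", "body": {
  "increments": [
    {"gripper":0,"slide":[0,0.001,0],"yaw":0},
    {"gripper":0,"slide":[0,0.001,0],"yaw":0}
  ]
}}

```text
time_s: 4.05
ee_pos: [0.5325, -0.3554, 0.1359]
eef_rot: [-3.142, -0.0, -3.073]
force: [0.3, -1.1, -0.4]
grip_width: 0.0005
```

{"method": "arm_command", "body": {
  "increments": [
    {"gripper":0,"slide":[0,0.001,0],"yaw":0},
    {"gripper":0,"slide":[0,0.001,0],"yaw":0}
  ]
}}

```text
time_s: 4.3
ee_pos: [0.5325, -0.3551, 0.1361]
eef_rot: [-3.14, 0.0, -3.074]
force: [0.2, -5.4, -0.6]
grip_width: 0.0007
```

{"method": "arm_command", "body": {
  "increments": [
    {"gripper":0,"slide":[0,0.001,0],"yaw":0},
    {"gripper":0,"slide":[0,0.001,0],"yaw":0}
  ]
}}

```text
time_s: 4.55
ee_pos: [0.5325, -0.355, 0.1365]
eef_rot: [-3.138, 0.001, -3.074]
force: [0.1, -9.4, -0.1]
grip_width: 0.0004
```

The finger touches at y=-0.3555, and the stiffness is about 4.5 N/mm. Now I'll drag the tab up by friction.

{"method": "arm_command", "body": {
  "increments": [
    {"gripper":0,"slide":[0,0,0.002],"yaw":0},
    {"gripper":0,"slide":[0,0.0003,0.004],"yaw":0},
    {"gripper":0,"slide":[0,0.0006,0.006],"yaw":0}
  ]
}}

```text
time_s: 4.92
ee_pos: [0.5324, -0.3544, 0.1426]
eef_rot: [-3.138, 0.001, -3.074]
force: [0.6, -10.1, 0.7]
grip_width: 0.0004
```

{"method": "arm_command", "body": {
  "increments": [
    {"gripper":0,"slide":[0,0.0003,0.002],"yaw":0},
    {"gripper":0,"slide":[0,0.0007,0.004],"yaw":0},
    {"gripper":0,"slide":[0,0.001,0.006],"yaw":0}
  ]
}}

```text
time_s: 5.3
ee_pos: [0.5324, -0.3535, 0.1487]
eef_rot: [-3.138, 0.001, -3.074]
force: [-1.0, -9.7, 0.5]
grip_width: 0.0005
```

Run:
```python
from station import readout, imaging
from h import *
o=readout.get_obs();print(o["ee_pos"],o["force"])
c=imaging.camera("scene");a=imaging.camera("top");crop(c,170,130,270,210,7,"pics/b3.png")
```

```text
[ 0.53241007 -0.35346052  0.14865722] [-0.97939126 -9.73382057  0.48593335]
```

View pics/b3.png

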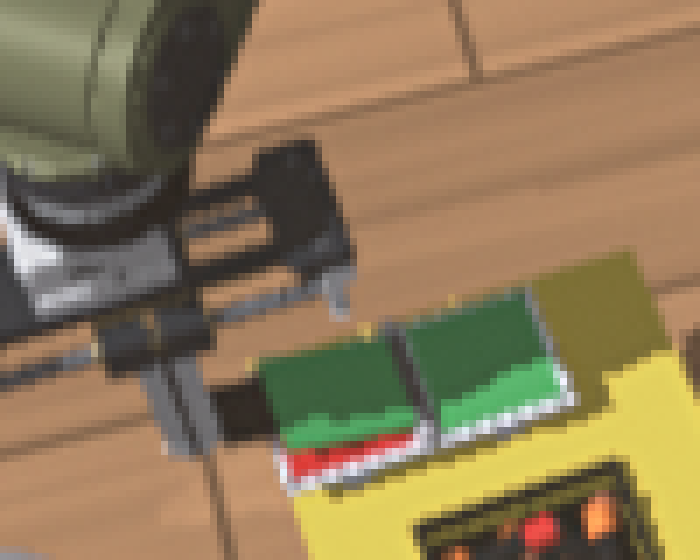

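The leaf is rising: more red shows, and the tab at about (205,188) follows the finger, at roughly 0.2 rad. I'll follow the arc.

{"method": "arm_command", "body": {
  "increments": [
    {"gripper":0,"slide":[0,0.0012,0.0052],"yaw":0},
    {"gripper":0,"slide":[0,0.0028,0.0103],"yaw":0},
    {"gripper":0,"slide":[0,0.0047,0.0153],"yaw":0},
    {"gripper":0,"slide":[-0.0005,0.0069,0.02],"yaw":0},
    {"gripper":0,"slide":[-0.0007,0.0093,0.0245],"yaw":0},
    {"gripper":0,"slide":[-0.001,0.012,0.029],"yaw":0}
  ]
}}

```text
time_s: 6.15
ee_pos: [0.5316, -0.3418, 0.1785]
eef_rot: [-3.137, 0.002, -3.074]
force: [-0.7, -10.8, 6.6]
grip_width: 0.0005
```

{"method": "arm_command", "body": {
  "increments": [
    {"gripper":0,"slide":[0,0.0005,0.003],"yaw":0},
    {"gripper":0,"slide":[0,0.001,0.006],"yaw":0},
    {"gripper":0,"slide":[0,0.002,0.008],"yaw":0}
  ]
}}

```text
time_s: 6.52
ee_pos: [0.5314, -0.3378, 0.185]
eef_rot: [-3.142, -0.0, -3.073]
force: [-1.5, -2.5, 1.5]
grip_width: -0.0
```

{"method": "arm_command", "body": {
  "increments": [
    {"gripper":0,"slide":[0,0.006,0.005],"yaw":0},
    {"gripper":0,"slide":[-0.001,0.012,0.01],"yaw":0},
    {"gripper":0,"slide":[-0.001,0.019,0.015],"yaw":0},
    {"gripper":0,"slide":[-0.002,0.026,0.018],"yaw":0},
    {"gripper":0,"slide":[-0.002,0.033,0.02],"yaw":0},
    {"gripper":0,"slide":[-0.003,0.041,0.021],"yaw":0},
    {"gripper":0,"slide":[-0.003,0.049,0.021],"yaw":0}
  ]
}}

```text
time_s: 7.4
ee_pos: [0.5284, -0.2882, 0.2058]
eef_rot: [3.141, -0.0, -3.073]
force: [-0.3, -0.6, 0.9]
grip_width: 0.0007
```

{"method": "arm_command", "body": {
  "increments": [
    {"gripper":0,"slide":[-0.001,0.009,0],"yaw":0},
    {"gripper":0,"slide":[-0.001,0.018,0],"yaw":0},
    {"gripper":0,"slide":[-0.002,0.029,-0.001],"yaw":0},
    {"gripper":0,"slide":[-0.003,0.038,-0.003],"yaw":0},
    {"gripper":0,"slide":[-0.003,0.0465,-0.006],"yaw":0},
    {"gripper":0,"slide":[-0.004,0.0545,-0.011],"yaw":0},
    {"gripper":0,"slide":[-0.004,0.062,-0.0165],"yaw":0},
    {"gripper":0,"slide":[-0.005,0.068,-0.023],"yaw":0}
  ]
}}

```text
time_s: 8.4
ee_pos: [0.5235, -0.2204, 0.1825]
eef_rot: [3.141, -0.0, -3.073]
force: [0.8, 0.6, -0.1]
grip_width: 0.0007
```

Run:
```python
from station import readout, imaging
from h import *
o=readout.get_obs();print(o["ee_pos"],o["force"])
c=imaging.camera("scene");crop(c,190,120,290,200,7,"pics/b4.png")
```

```text
[ 0.52345495 -0.22037655  0.18245413] [ 0.82187265  0.62580739 -0.07351389]
```

View pics/b4.png

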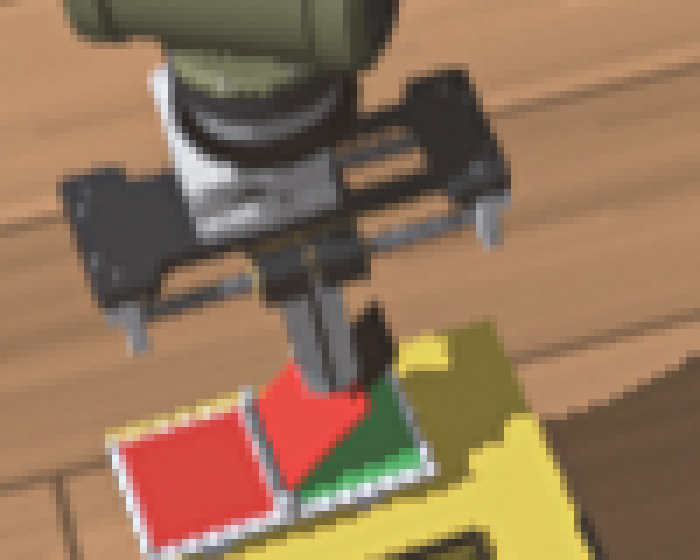

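The red face is up, and the leaf is past upright with the finger behind it. I'll continue down.

{"method": "arm_command", "body": {
  "increments": [
    {"gripper":0,"slide":[0,0.005,-0.008],"yaw":0},
    {"gripper":0,"slide":[-0.001,0.009,-0.016],"yaw":0},
    {"gripper":0,"slide":[-0.001,0.0116,-0.0246],"yaw":0},
    {"gripper":0,"slide":[-0.001,0.0128,-0.031],"yaw":0},
    {"gripper":0,"slide":[-0.001,0.013,-0.0335],"yaw":0},
    {"gripper":0,"slide":[-0.001,0.013,-0.0345],"yaw":0}
  ]
}}

```text
time_s: 9.2
ee_pos: [0.5225, -0.2079, 0.1484]
eef_rot: [3.142, -0.0, -3.073]
force: [-0.3, 0.1, -0.8]
grip_width: 0.0006
```

{"method": "arm_command", "body": {
  "increments": [
    {"gripper":0,"slide":[0,0,-0.001],"yaw":0},
    {"gripper":0,"slide":[0,0,-0.002],"yaw":0}
  ]
}}

```text
time_s: 9.45
ee_pos: [0.5226, -0.2079, 0.1466]
eef_rot: [-3.141, 0.0, -3.073]
force: [-0.6, 1.2, 7.8]
grip_width: 0.0004
```

{"method": "arm_command", "body": {
  "increments": [
    {"gripper":0,"slide":[0,0,-0.0005],"yaw":0},
    {"gripper":0,"slide":[0,0,-0.001],"yaw":0}
  ]
}}

```text
time_s: 9.7
ee_pos: [0.5227, -0.2079, 0.1465]
eef_rot: [-3.141, 0.001, -3.073]
force: [-3.6, 1.4, 11.7]
grip_width: 0.0005
```

It's a hard stop at z=0.1465, which is the height expected for a flat leaf (0.1445 + 0.002). I'll retreat straight up and check.

{"method": "arm_command", "body": {
  "increments": [
    {"gripper":0,"slide":[0,0,0.005],"yaw":0},
    {"gripper":0,"slide":[0,0,0.03],"yaw":0},
    {"gripper":0,"slide":[0,0,0.08],"yaw":0},
    {"gripper":0,"slide":[0,0,0.13],"yaw":0},
    {"gripper":0,"slide":[-0.05,-0.05,0.15],"yaw":0},
    {"gripper":0,"slide":[-0.1,-0.05,0.15],"yaw":0},
    {"gripper":0,"slide":[-0.12,-0.05,0.15],"yaw":0},
    {"gripper":0,"slide":[-0.12,-0.05,0.15],"yaw":0}
  ]
}}

```text
time_s: 10.7
ee_pos: [0.4018, -0.2581, 0.2961]
eef_rot: [-3.141, 0.001, -3.075]
force: [1.0, -0.4, -0.0]
grip_width: 0.0005
```

Run:
```python
from station import readout, imaging
from h import *
import pickle
o=readout.get_obs();print(o["ee_pos"],o["force"],o["time_s"])
c=imaging.camera("scene")
a=c["color"][100:270,140:440,::-1]
cv2.imwrite("pics/b5.png",cv2.resize(a,(750,425),interpolation=0))
d0=pickle.load(open("c0.pkl","rb"))["scene"]["color"].astype(int)
for n,(x0,y0,x1,y1) in dict(tape=(145,205,190,245),pack=(290,172,316,198),cleaner=(305,205,340,258),tin=(402,118,442,165),lampsign=(325,130,376,160)).items():
    print(n,np.abs(c["color"].astype(int)-d0)[y0:y1,x0:x1].max(2).mean().round(2))
```

```text
[ 0.40183153 -0.25813713  0.29612247] [ 1.02312051 -0.40379285 -0.03720197] 10.7
tape 4.13
pack 4.1
cleaner 4.67
tin 4.4
lampsign 15.66
```

View pics/b5.png

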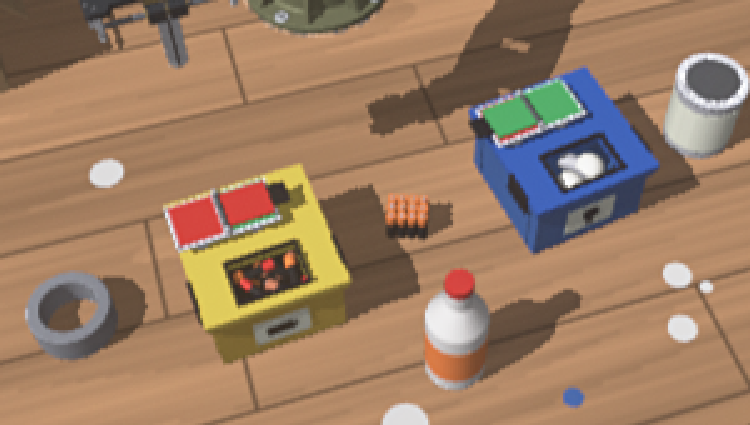

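Run:
```python
from h import *;import pickle
from station import job
c=pickle.load(open("c0.pkl","rb"))["scene"]
for th in (0,.1,.2):
    a=.078*np.cos(th);print(th,px(c,[.527-.072*a,-.256+.997*a,.1445+.078*np.sin(th)]))
print(job.hand_in())
```

```text
0 [251.13594152 177.19782307]
0.1 [250.76891887 175.81530583]
0.2 [250.17117686 174.50634146]
the job is handed in; nothing more can be done
None
```

I flipped the battery caddy's sign to red, pressed it flat, and handed the job in at about 10.7 s. `hand_in` gives no verdict.

**How it was done:** The interface only allows shifts and yaw, so the tool could not be slanted under the tab. I pressed the side of the shut fingers against the tab's end (about 10 N) and dragged it up by friction. From there I pushed the leaf over along its arc and pressed it down. There was no pinching, and the planned turning rate was at most about 1.5 rad/s.

**Last checks:**
- **Flatness:** Pressing down met a hard stop at z = 0.1465 m, the height expected of a flat leaf. The highest wrist force read was about 12 N. After the retreat, the tab's middle was at about (251,177) in the scene image, against (251.1,177.2) predicted for a flat leaf. That check alone cannot rule out a few degrees.
- **Bystanders:** The picture differences for the tape roll, battery pack, cleaner and paint tin were small (about 4 grey levels), so none appears to have moved.
- **Lamp sign:** It still shows green. Its picture difference was larger (about 16), which I put down to the arm's shadow having moved. I did not re-measure its tab.
- **Arm:** It ended clear of everything, with the wrist force back at noise level.

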